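# Switch on the alignment light and hold the oblong die over its blank

### The job

Squeeze the trigger of the alignment-light gun clamped on the bench all the way in and let it spring back out, to switch its light on. Then pick up the oblong cutting die by its handle, carry it over the row of thread cones on the rack without touching them, and hold it centred over the brown board blank, squared up with it (either way round), level and about a centimetre above it, never touching the blank or its pad, so the position can be checked before cutting. Finish still holding the die there, and leave everything else where it stands.

Things in the scene. Friction and masses are not known exactly. Their poses are not given: they have to be found in the camera images.
- gun: Alignment-light gun fixed on its side in a clamp. Origin: centre of the clamp foot (100 x 80 mm), on the table; z up. Barrel 42 mm across, axis at z = 78 mm, points to its -x (x = -84 to +55). The pistol grip sticks out level to its +y (y = 18 to 121 mm; x = +19 to +41; z = 64 to 92), only the table below it. The steel trigger runs beside the grip on its -x side.
- squeeze_point (a point): Fixed point of the gun, midway across grip and squeezed-in trigger: gun frame x = +24, y = +65, z = 78 mm; axes as the gun's. Squeeze grip and trigger together here from above, closing along the gun's x: over all they measure 44 mm with the trigger out, 34 mm squeezed in (the grip's back does not move).
- trigger (a joint): Trigger angle, rad: 0 = out, 0.22 = fully in, at its stop. A bar 66 mm long, 8 mm thick, z = 68 to 88 mm, on a vertical pin at gun frame x = +8, y = +20 mm; fully in it lies along y at x = +7 to +15 mm, out it leans to -x. At y = 65 mm it takes 3 N to start and 6 N to hold fully in; it springs back when let go.
- oblong_die: The die to carry, 0.2 to 0.5 kg, loose: of three handled steel dies the one with a long rectangular outline, 90 mm (its x) by 40 mm (its y), 24 mm high (30 mm at the handle's foot). Upright wooden handle at its middle, 30 mm (x) by 16 mm (y), from 30 to 80 mm above the underside. Origin: centre of the underside (cutting edge); z up.
- pad: Grey cutting pad, fixed, 170 (x) x 130 (y) x 12 mm, with the brown board blank fixed at its middle. Origin: centre of its underside; z up.
- blank (a point): Centre of the top face of the brown rectangular board blank, 16 mm above the table; the blank is 110 mm (its x) by 60 mm (its y), 10 mm larger all round than the oblong die; x and y along its sides, z up.
- rack: Thread rack, fixed: a wooden strip 400 mm (its x) by 66 mm (its y) by 20 mm with a row of five thread cones 60 mm across on it, tops 118 mm above the table. It stands between the dies and the pad. Origin: centre of its underside, on the table; z up.
- square_die: Bystander: steel die 56 x 56 mm with the same height and handle as the oblong one. Origin: centre of its underside.
- round_die: Bystander: steel die 60 mm across with the same height and handle. Origin: centre of its underside.
- glue_jar: Bystander: amber glass jar, 60 mm across, 65 mm high. Origin: centre of its underside.
- tape_roll: Bystander: roll of paper tape lying flat, 72 mm across, 24 mm high. Origin: centre of its underside.
- mallet: Bystander: mallet lying flat, 200 mm long along its x (head at +x, 80 mm wide along y), 44 mm high. Origin: on the table under its middle.
- loose_cone: Bystander: thread cone standing on the table, 60 mm across, 98 mm high. Origin: centre of its underside.
There are look-alikes about, which are no part of the job. Leave any turquoise look-alike of the gun alone.

How it is judged (in metres and radians):
On the way, in this order (a step that is already met when the one before it is completed fails the run):
1. the trigger is squeezed in (value of joint trigger above 0.16 rad), for 0.1 s.
2. the trigger is let go and springs back out (value of joint trigger below 0.04 rad), for 0.1 s.
3. the oblong die, held in the fingers, passes over the thread rack above the cones (y of oblong_die in the frame of rack between -0.04 and 0.04 m and x of oblong_die in the frame of rack between -0.23 and 0.23 m and height (world z) of oblong_die above 0.115 m and contact force between oblong_die and the fingers above 1 N).
At the end, for the whole second after the job is handed in: The oblong die is held still in the fingers, 3 to 20 mm above the blank, touching neither blank nor pad, centre within 9 mm of the blank's from above, long sides within 0.12 rad (either way round), level within 0.1 rad; the trigger is out (below 0.04 rad) (z of oblong_die in the frame of blank between 0.003 and 0.02 m and horizontal distance between oblong_die and blank below 0.009 m and angle between the x axis of oblong_die and the x axis of blank, either way round below 0.12 rad and angle between oblong_die's own z axis and vertical below 0.1 rad and linear speed of oblong_die below 0.02 m/s and angular speed of oblong_die below 0.1 rad/s and contact force between oblong_die and the fingers above 1 N and contact force between oblong_die and pad below 0.1 N and value of joint trigger below 0.04 rad); the arm keeps its last pose, push and grip.
It fails at once if the die touches the blank or the pad (contact force between oblong_die and pad above 0.5 N).
It fails at once if anything bumps the thread rack or its cones (contact force between rack and anything else above 1 N).
It fails at once if another die, the jar, tape, mallet or loose cone is shifted more than 20 mm or knocked over (distance of any of square_die, round_die, glue_jar, tape_roll, mallet, loose_cone from where it was at the start of the episode above 0.02 m or angle between any of square_die, round_die, glue_jar, tape_roll, mallet, loose_cone's own z axis and vertical above 0.3 rad).
It also fails if it takes over 61 s, if anything falls off the work surface, if the arm or the gripper's body presses on something with over 40 N, if the wrist force passes 120 N, or if a joint passes its speed limit or range.

### The arm

A 6-joint arm with a two-finger parallel gripper is mounted at the origin on the work surface. World frame = base frame: x ahead of the robot, y to its left, z up, the work surface at z = 0. Lengths are in mm, angles in degrees, forces in N, time in s.
With the tool pointing down it reaches from about 300 to 850 mm from the base axis. Payload 4.2 kg.
Tool frame: the origin (TCP) lies midway between the tips of the shut fingers; the grasp point (between the pads) lies 19 mm behind it; z points along the fingers, x is the direction in which the jaws open and shut, and the axes are right-handed (so a half turn about z gives the same grasp; the last joint's range is limited). The gripper opens to 91 mm and grips with 3 to 60 N. Pads are 32 mm wide; open, the fingers measure 118 mm over their backs; the gripper's body (76 mm by 178 mm) begins 60 mm behind the grasp point.
Start: joints at [66.062, 18.312, 89.639, -0, 72.044, -1.146], TCP at [222.754, 530.117, 213.976] pointing down, gripper open.
Joint ranges: [-177.97, 177.97], [-48.28, 115.42], [12.27, 149.76], [-77.06, 257.06], [2.81, 150.46], [-146.56, 146.56]. Speed limits (degrees/s): [147.25, 147.25, 180, 180, 180, 180].

### API

Orientations are given as [roll, pitch, yaw] about the fixed x, y, z axes, in that order (R = Rz(yaw) Ry(pitch) Rx(roll)).
In Python, from workcell import monitor, vision, job, models gives the robot as it stands.
- The arm moves only by the shell command python3 -m creep 'ROWS' [FORCE]. ROWS is text: rows parted by semicolons, each of 7 numbers parted by spaces: the shift along the world's x, y, z in cm, then the turn, a rotation vector about the world's x, y, z in rad, then the gripper's target within -1 to 1 (shut at 1, half-way at 0, fully open at -1). In form: tx ty tz ax ay az hand; .... A call has 1 to 12 rows; each row shifts and turns the pose as measured when the row begins; what a row does not reach is not made up. A row lasts 1/12 s, in which the tool goes at most 41.7 mm and 7.16 degrees, less where a joint would pass 70% of its speed; a pose out of reach is approached as far as the arm can. A call is refused whole if a number of a shift passes 4.17 or a number of a turn 0.125, either way. A call with a gripper value outside its range is refused whole. The fingers move at their own pace and stop on an object; FORCE is the grip in N (left out, the last holds). Time passes only in rows, so rows that do not move let the fingers close. It gives the time, the measured TCP pose, the force and the opening at its end, in the units of the state.
- monitor.state(): the state, without advancing time (a new reading comes with each control period).
- vision.grab_frame(name): name is "scene" or "top" or "wrist"; returns a dict with "img" (384x512x3 uint8, red, green, blue), "mtx" (3x3 intrinsics, pixels), "view" (4x4, takes a point from world to camera coordinates). Camera axes: x right, y down, z forward; pixel columns grow to the right and rows downward; lengths in mm; the calibration is good to about 2 mm. The wrist camera is an equidistant fisheye: a pixel r from the principal point sees the ray r / f radians off the axis. A picture is of the moment at which its call begins. There is no depth.
- job.job_done(): hands the job in, once; it reports no verdict.
Trained networks look in the newest picture that a camera, given by its name, has taken for a name from the list of things; names that differ only in an ending like _2 or _b are one class to them, and where a whole thing is asked for, a point or a joint stands for the part that bears it (a point fixed in the world has none). Each returns a list of dicts, best first, with "confidence" (0 to 1); they miss things now and then, are a little off and sometimes report something else, mostly with a low value. They report only what shows in the picture. A call takes as long as a camera call. They do not tell look-alikes from the thing itself.
- models.search_frame(camera, query): "rect" ([left, top, right, bottom] in pixels, round what is visible of it).
- models.mark_of(camera, query): "at" ([column, row] in pixels: a listed point, or the origin of a listed thing).
The state is a dict: "time_s": time; "qpos": joint angles; "qvel": joint speeds; "effort": joint torques, N m; "ee_pos": TCP position; "ee_rot": TCP orientation; "force": force on the tool from outside, world axes, zero at the start; "torque": the same for the moment, N m; "gripper_width": finger opening in mm.
Only numpy, scipy, OpenCV 4.12 (cv2) and the standard library are available. Lean on these libraries where they do the work, as an engineer would, in place of code of your own. Each camera call takes 0.05 s, during which the arm holds its last target.

## Working session

There is one attempt and no reset: what is moved stays moved. The work goes in short steps, Python scripts to look and compute and a shell command to move; the robot and the scene stay as the last step left them, time stands still between calls to the robot, and variables do not carry over. Pictures are saved under pics/ and viewed, and the job is handed in when it is done.

```bash
mkdir -p pics; ls; cat > h.py <<'E'
import numpy as np, cv2
from workcell import monitor, vision, job, models
def grab(n,f=None):
    d=vision.grab_frame(n)
    if f: cv2.imwrite('pics/'+f,cv2.cvtColor(d['img'],cv2.COLOR_RGB2BGR))
    return d
def ray(d,uv,fish=False):
    K=np.array(d['mtx']);V=np.array(d['view'])
    x=(uv[0]-K[0,2])/K[0,0];y=(uv[1]-K[1,2])/K[1,1]
    if fish:
        r=np.hypot(x,y);s=np.sin(r)/r if r>1e-9 else 1
        c=np.array([x*s,y*s,np.cos(r)])
    else: c=np.array([x,y,1.])
    R=V[:3,:3];t=V[:3,3]
    return -R.T@t, R.T@c
def atz(d,uv,z,fish=False):
    o,v=ray(d,uv,fish); return o+v*(z-o[2])/v[2]
def proj(d,p):
    K=np.array(d['mtx']);V=np.array(d['view']);c=V[:3,:3]@np.array(p)+V[:3,3];q=K@c;return q[:2]/q[2]
E
python3 - <<'E'
from h import *
s=monitor.state();print(s)
for n in ['scene','top','wrist']:
    d=grab(n,n+'0.png')
    print(n,np.array(d['mtx']).round(1).tolist(),np.array(d['view']).round(3).tolist())
for n in ['top','scene']:
    print(n)
    for q in ['gun','squeeze_point','oblong_die','pad','blank','rack','square_die','round_die','glue_jar','tape_roll','mallet','loose_cone']:
        print(q,[(np.round(r['rect']).tolist(),round(r['confidence'],2)) for r in models.search_frame(n,q)][:3],[(np.round(r['at'],1).tolist(),round(r['confidence'],2)) for r in models.mark_of(n,q)][:3])
E
```

```text
pics
{'time_s': 0.0, 'qpos': array([ 6.60632307e+01,  1.83520769e+01,  8.97054862e+01, -4.22232478e-04,
        7.20441857e+01, -1.14531752e+00]), 'qvel': array([ 0.06467547, -0.04742976,  0.07477077, -0.01550979,  0.02538674,
        0.03267601]), 'effort': array([-1.67810143e-03, -4.12464058e+01, -2.31978232e+01,  7.27093848e-02,
        4.57067729e-02, -1.20630962e-04]), 'ee_pos': array([222.53537336, 529.64910926, 213.1221489 ]), 'ee_rot': array([-1.79998368e+02,  1.01736494e-01,  6.72086802e+01]), 'force': array([ 0.38558268, -0.52683337,  0.02203769]), 'torque': array([-0.00897485,  0.01761806, -0.03512112]), 'gripper_width': 91.08937632474347}
scene [[483.0, 0.0, 239.6], [0.0, 483.0, 200.0], [0.0, 0.0, 1.0]] [[0.406, 0.914, -0.001, -166.832], [0.623, -0.277, -0.731, -231.828], [-0.669, 0.296, -0.682, 1878.795], [0.0, 0.0, 0.0, 1.0]]
top [[362.9, 0.0, 256.1], [0.0, 362.9, 191.8], [0.0, 0.0, 1.0]] [[0.016, -1.0, 0.009, -10.369], [-0.991, -0.017, -0.131, 463.636], [0.131, -0.007, -0.991, 1074.897], [0.0, 0.0, 0.0, 1.0]]
wrist [[297.3, 0.0, 255.7], [0.0, 297.3, 196.5], [0.0, 0.0, 
[... 1919 characters left out ...]
 181.9], 0.65)]
rack [([217.0, 178.0, 278.0, 293.0], 0.73), ([131.0, 241.0, 156.0, 274.0], 0.66), ([167.0, 210.0, 183.0, 236.0], 0.57)] [([242.7, 239.5], 0.92)]
square_die [([166.0, 208.0, 185.0, 238.0], 0.74)] [([178.0, 228.8], 0.64)]
round_die [([129.0, 241.0, 154.0, 270.0], 0.79)] [([140.9, 261.1], 0.77)]
glue_jar [([352.0, 182.0, 375.0, 209.0], 0.61)] [([358.7, 200.7], 0.97), ([118.7, 222.0], 0.68)]
tape_roll [([201.0, 292.0, 228.0, 321.0], 0.7), ([291.0, 172.0, 333.0, 200.0], 0.7), ([172.0, 251.0, 204.0, 270.0], 0.51)] [([214.2, 307.2], 0.87)]
mallet [([119.0, 275.0, 158.0, 329.0], 0.59)] [([137.7, 308.2], 0.77)]
loose_cone [([289.0, 170.0, 333.0, 206.0], 0.55)] [([118.3, 221.5], 0.91)]
```

```bash
python3 - <<'E'
import cv2
a=cv2.imread('pics/top0.png');cv2.imwrite('pics/top0b.png',cv2.resize(a[85:345,100:420],None,fx=2.3,fy=2.3,interpolation=cv2.INTER_CUBIC))
a=cv2.imread('pics/scene0.png');cv2.imwrite('pics/scene0b.png',cv2.resize(a[90:340,100:400],None,fx=2.4,fy=2.4,interpolation=cv2.INTER_CUBIC))
E
```

```text
(no output)
```

View pics/top0b.png

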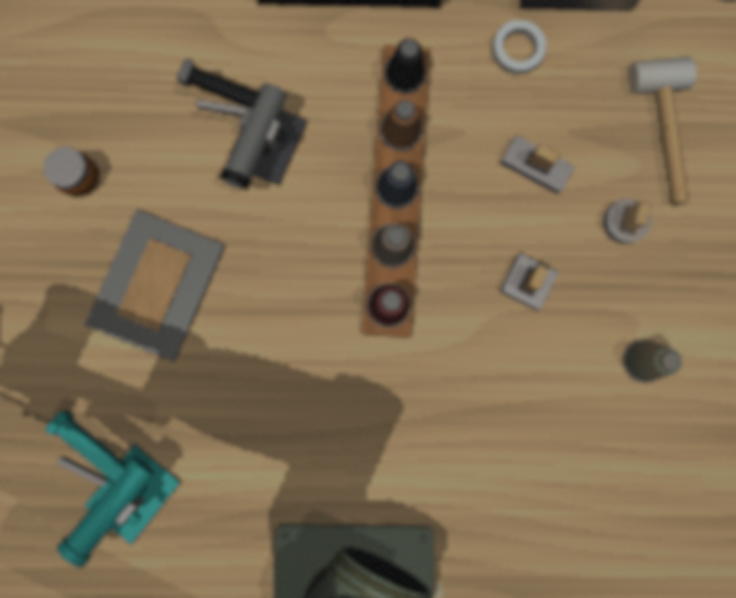

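View pics/scene0b.png

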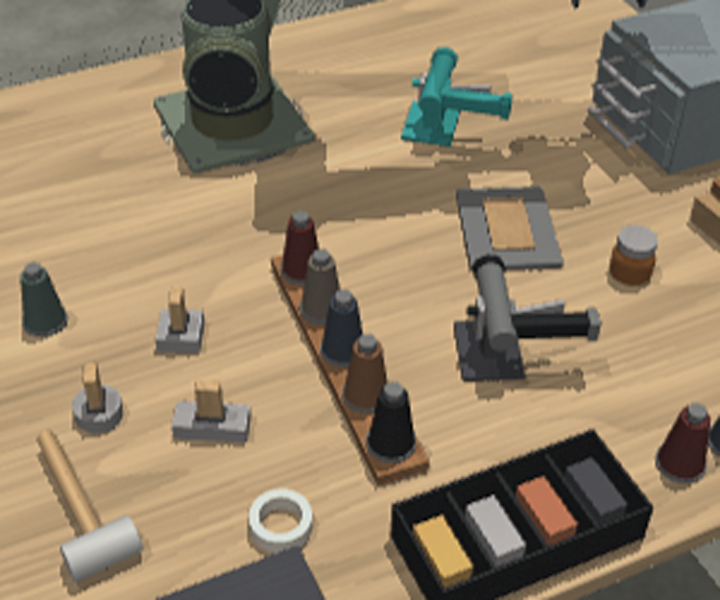

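View pics/wrist0.png

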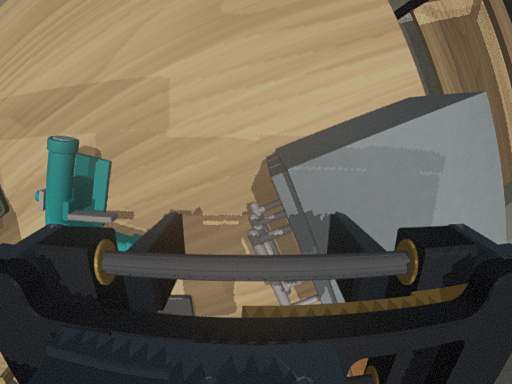

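```bash
cat >> h.py <<'E'
def tri(d1,u1,d2,u2):
    o1,v1=ray(d1,u1);o2,v2=ray(d2,u2)
    A=np.stack([v1,-v2],1);s=np.linalg.lstsq(A,o2-o1,rcond=None)[0]
    p1=o1+s[0]*v1;p2=o2+s[1]*v2
    return (p1+p2)/2,np.linalg.norm(p1-p2)
E
python3 - <<'E'
from h import *
t=grab('top');s=grab('scene')
def rep(n,u,w,z):
    print(n,'top@z',atz(t,u,z).round(1)[:2],'scene@z',atz(s,w,z).round(1)[:2],'tri',[np.round(q,1) for q in tri(t,u,s,w)])
rep('gun',(215.5,144.8),(303.4,237.5),0)
rep('sq',(195.4,122.7),(327.1,222.9),78)
rep('die',(334.6,158.7),(188.6,266.2),0)
rep('pad',(167,211.3),(312.1,187.7),0)
rep('blank',(164.2,210),(309.4,181.9),16)
rep('rack',(273.7,164.6),(242.7,239.5),0)
rep('sqd',(331.3,206.1),(178,228.8),0)
rep('round',(370,182.9),(140.9,261.1),0)
for n,z,c in [('muzzle',78,(237,180)),('rear',78,(270,90)),('gripend',78,(186,72)),('padc',12,(140,212)),('padc',12,(224,244)),('padc',12,(176,358)),('padc',12,(90,323)),('dieL',24,(507,150)),('dieR',24,(566,180)),
  ('r1',20,(405,45)),('r2',20,(385,335))]:
    print(n,atz(t,(c[0]/2.3+100,c[1]/2.3+85),z).round(1))
for n,b in [('top',(165,100,245,175)),('scene',(280,190,360,255))]:
    im=(t if n=='top' else s)['img'][b[1]:b[3],b[0]:b[2]]
    cv2.imwrite(f'pics/gun_{n}.png',cv2.resize(im[:,:,::-1],None,fx=7,fy=7,interpolation=cv2.INTER_CUBIC))
E
```

```text
gun top@z [616.3 128.6] scene@z [615.9 126.7] tri [array([ 6.159e+02,  1.278e+02, -2.000e-01]), np.float64(1.9)]
sq top@z [662.2 182.1] scene@z [652.9 178.7] tri [array([658.6, 178. ,  84.7]), np.float64(6.4)]
die top@z [ 578.  -250.5] scene@z [ 578.6 -238.4] tri [array([ 579.1, -244.3,    4. ]), np.float64(11.4)]
pad top@z [401.9 272.4] scene@z [423.7 269.7] tri [array([404.5, 279.9, -19.9]), np.float64(5.8)]
blank top@z [404.6 277.4] scene@z [408.6 265.9] tri [array([403.3, 274.6,  10. ]), np.float64(8.9)]
rack top@z [555.4 -57.2] scene@z [546.7 -49.5] tri [array([554.1, -54.9,   9.7]), np.float64(3.8)]
sqd top@z [ 426.7 -238.3] scene@z [ 421.6 -218.3] tri [array([ 428.6, -228.1,   12. ]), np.float64(16.2)]
round top@z [ 502.1 -361.3] scene@z [ 502.7 -361.4] tri [array([ 5.022e+02, -3.614e+02, -5.000e-01]), np.float64(0.1)]
muzzle [539.3 155.   78. ]
rear [659.1 116.4  78. ]
gripend [681.2 226.2  78. ]
padc [506.8 293.7  12. ]
padc [465.2 178.8  12. ]
padc [312.3 236.4  12. ]
padc [356.5 352.3  12. ]
dieL [ 598.6 -201.2   24. ]
dieR [ 558.6 -280.6   24. ]
r1 [745.7 -61.9  20. ]
r2 [346.8 -38.9  20. ]
```

View pics/gun_top.png

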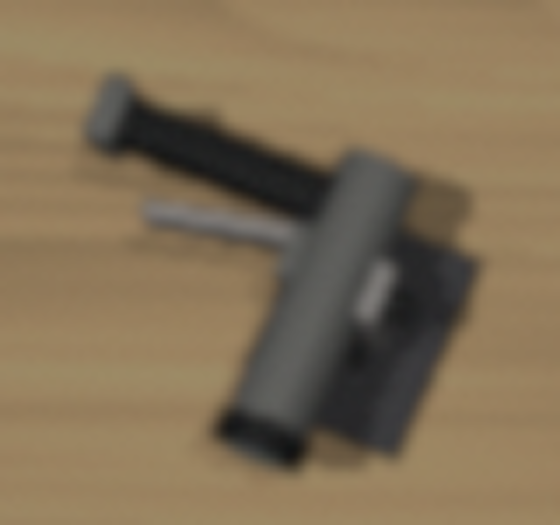

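View pics/gun_scene.png

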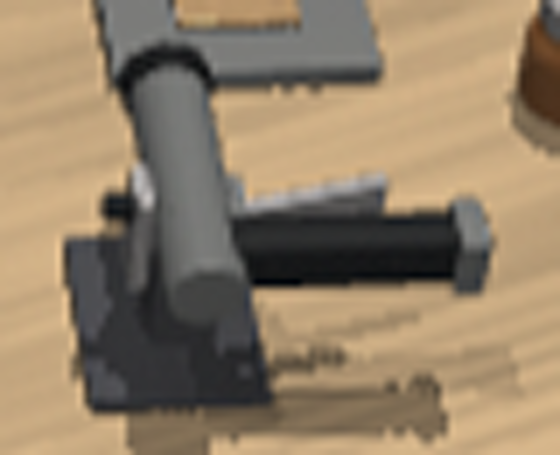

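```bash
cat > fit.py <<'E'
from h import *
from scipy.optimize import least_squares
t=grab('top');s=grab('scene')
def c(a,cx,cy,f): return (a[0]/f+cx-0.5+0.5/f,a[1]/f+cy-0.5+0.5/f)
T=lambda u,v:c((u,v),165,100,7); S=lambda u,v:c((u,v),280,190,7)
# gun-frame pts
P=[(t,(-84,0,78),T(258,447)),(t,(55,0,88),T(378,157)),(t,(30,121,80),T(98,108)),
   (t,(50,-40,0),T(482,262)),(t,(-50,-40,0),T(395,460)),
   (s,(30,121,78),S(474,245)),(s,(50,-40,0),S(95,410)),(s,(50,40,0),S(272,402)),(s,(55,0,78),S(208,298)),(s,(-84,0,78),S(165,60))]
def W(p,q):
    x,y,a=p;R=np.array([[np.cos(a),-np.sin(a),0],[np.sin(a),np.cos(a),0],[0,0,1]])
    return R@np.array(q,float)+[x,y,0]
f=lambda p:np.concatenate([proj(d,W(p,q))-u for d,q,u in P])
r=least_squares(f,[616,128,-0.35],loss='soft_l1');g=r.x
print(g[:2].round(1),np.degrees(g[2]));print(f(g).reshape(-1,2).round(1).tolist())
print('sq',W(g,(24,65,78)).round(1),'trigger tip out ~',W(g,(0,86,78)).round(1))
for d,n,b in [(t,'top',(165,100)),(s,'scene',(280,190))]:
    im=cv2.resize(d['img'][b[1]:b[1]+75,b[0]:b[0]+80][:,:,::-1],None,fx=7,fy=7,interpolation=cv2.INTER_CUBIC)
    for seg in [[(19,18,92),(19,121,92),(41,121,92),(41,18,92)],[(50,40,0),(50,-40,0),(-50,-40,0),(-50,40,0),(50,40,0)],[(-84,0,99),(55,0,99)],[(24,60,92),(24,70,92)],[(4,65,88),(-2,86,88),(8,20,88)]]:
        q=np.array([(proj(d,W(g,k))-b+0.5)*7-0.5 for k in seg]).astype(int)
        cv2.polylines(im,[q],False,(0,0,255),1)
    cv2.imwrite(f'pics/fit_{n}.png',im)
E
python3 fit.py
```

```text
[611.4 130.3] -21.50452625668974
[[-0.5, 1.8], [0.6, -0.1], [0.3, 0.2], [-0.8, -0.1], [-0.7, -0.0], [0.6, -0.1], [-0.2, 0.5], [0.6, 0.8], [-0.6, -0.2], [-0.9, 1.5]]
sq [657.6 182.   78. ] trigger tip out ~ [643.  210.3  78. ]
```

```bash
python3 -c "
import cv2,numpy as np
cv2.imwrite('pics/fit.png',cv2.resize(np.hstack([cv2.imread('pics/fit_top.png')[:455],cv2.imread('pics/fit_scene.png')[:455]]),(800,325)))"
```

```text
(no output)
```

View pics/fit.png

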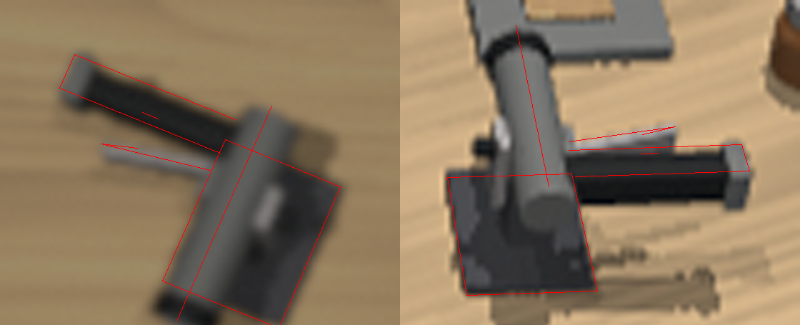

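```bash
python3 -m creep '3 -2.4 0 0 0 -0.11 -1;3 -2.4 0 0 0 -0.11 -1;3 -2.4 0 0 0 -0.11 -1;3 -2.4 0 0 0 -0.11 -1;3 -2.4 0 0 0 -0.11 -1;3 -2.4 0 0 0 -0.11 -1;3 -2.4 0 0 0 -0.11 -1;3 -2.4 0 0 0 -0.11 -1;3 -2.4 0 0 0 -0.11 -1;3 -2.4 0 0 0 -0.11 -1;3 -2.4 0 0 0 -0.11 -1;3 -2.4 0 0 0 -0.11 -1' 12
```

```text
time_s: 3.75
ee_pos: [590.3, 233.0, 215.0]
ee_rot: [-179.7, -0.3, -11.3]
force: [0.1, 0.9, 0.6]
gripper_width: 91.4
```

```bash
python3 -m creep '3 -2.3 -2 0 0 -0.09 -1;3 -2.3 -2 0 0 -0.09 -1;0.7 -0.5 -1 0 0 0 -1;0 0 0 0 0 0 -1' 12
python3 - <<'E'
from h import *
d=grab('wrist','w1.png')
for q in ['gun','squeeze_point']:
  print(models.mark_of('wrist',q))
for r in models.mark_of('wrist','squeeze_point'): print(atz(d,r['at'],78,True).round(1))
print(monitor.state()['ee_pos'],monitor.state()['ee_rot'])
E
```

```text
time_s: 4.08
ee_pos: [662.7, 176.1, 166.0]
ee_rot: [-179.6, -0.6, -22.8]
force: [-1.6, 0.9, 0.1]
gripper_width: 91.7
[{'at': [227.8, 230.1], 'confidence': 0.92}]
[{'at': [246.6, 194.7], 'confidence': 0.67}]
[658.3 185.6  78. ]
[661.52264401 179.55974748 170.00393485] [-179.37852081   -0.84729277  -22.55043687]
```

View pics/w1.png

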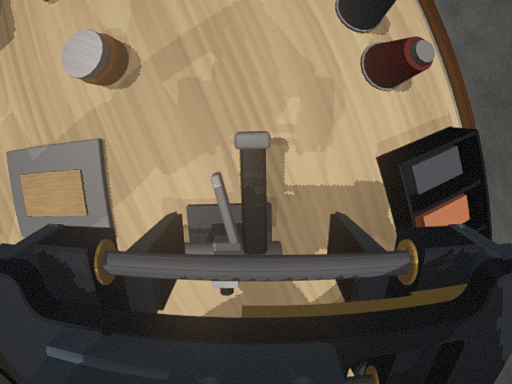

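```bash
python3 - <<'E'
from h import *
d=grab('wrist')
for p,z in [((242,160),92),((243,235),92),((265,160),92),((266,235),92),((235,134),95),((271,134),95),((213,176),88),((222,174),88)]:
    print(p,atz(d,p,z,True).round(1))
a=np.radians(-21.5);R=np.array([[np.cos(a),-np.sin(a)],[np.sin(a),np.cos(a)]])
for p in [((242,160)),((243,235)),((265,160)),((266,235)),(213,176),(222,174)]:
    print((R.T@(atz(d,p,90,True)[:2]-[611.4,130.3])).round(1))
print('tool',R.T@(monitor.state()['ee_pos'][:2]-[611.4,130.3]))
E
```

```text
(242, 160) [666.8 220.5  92. ]
(243, 235) [641.1 158.4  92. ]
(265, 160) [684.6 213.1  92. ]
(266, 235) [660.1 150.4  92. ]
(235, 134) [670.1 243.   95. ]
(271, 134) [697.4 231.6  95. ]
(213, 176) [637.8 217.1  88. ]
(222, 174) [645.8 215.6  88. ]
[ 18.4 104. ]
[17.3 36.2]
[ 37.8 103.6]
[38.1 35.7]
[-6.9 90.8]
[ 0.9 92.3]
tool [28.49806395 64.42918384]
```

```bash
python3 -m creep '-0.45 0.37 -2 0 0 0.015 -1;0 0 -3 0 0 0 -1;0 0 -3 0 0 0 -1;0 0 -2.5 0 0 0 -1;0 0 0 0 0 0 -1;0 0 0 0 0 0 -1' 12
```

```text
time_s: 4.83
ee_pos: [655.4, 193.1, 74.3]
ee_rot: [-178.7, -1.7, -20.9]
force: [0.6, -0.4, 0.4]
gripper_width: 91.3
```

```bash
cat > go.py <<'E'
import sys
from h import *
from scipy.spatial.transform import Rotation as Ro
x,y,z,yaw=map(float,sys.argv[1:5])
s=monitor.state()
R=Ro.from_euler('xyz',s['ee_rot'],degrees=True);T=Ro.from_euler('xyz',[180,0,yaw],degrees=True)
print('t',s['time_s'],'pos',s['ee_pos'].round(1),s['ee_rot'].round(1),'d cm',((np.array([x,y,z])-s['ee_pos'])/10).round(2),'rot',(T*R.inv()).as_rotvec().round(3),'F',s['force'].round(1),'w',s['gripper_width'])
E
python3 go.py 657 183 59 -21.5
```

```text
t 4.8333 pos [655.4 193.1  74.3] [-178.7   -1.7  -20.9] d cm [ 0.16 -1.01 -1.53] rot [-0.011  0.036 -0.011] F [ 0.6 -0.4  0.4] w 91.29297586354863
```

```bash
python3 -m creep '0.1 -1 -0.5 -0.011 0.036 -0.011 -1;0 0 -0.8 0 0 0 -1;0 0 0 0 0 0 -1' 12; python3 go.py 657 183 59 -21.5
```

```text
time_s: 5.08
ee_pos: [657.5, 186.5, 67.2]
ee_rot: [-179.7, -0.3, -21.3]
force: [-0.7, -0.7, -0.3]
gripper_width: 91.4
t 5.0833 pos [657.5 186.5  67.2] [-179.7   -0.3  -21.3] d cm [-0.05 -0.35 -0.82] rot [-0.003  0.007 -0.004] F [-0.7 -0.7 -0.3] w 91.40437618963976
```

```bash
python3 -m creep '0 -0.4 -0.8 -0.003 0.007 0 -1;0 0 0 0 0 0 -1;0 0 0 0 0 0 -1' 12; python3 go.py 657 183 59 -21.5
python3 - <<'E'
from h import *
d=grab('wrist','w2.png'); print([atz(d,p,90,True) for p in [(0,0)]][:0])
E
```

```text
time_s: 5.33
ee_pos: [659.0, 183.8, 62.5]
ee_rot: [-179.8, -0.3, -21.2]
force: [0.3, 0.3, 0.5]
gripper_width: 91.4
t 5.3333 pos [659.  183.8  62.5] [-179.8   -0.3  -21.2] d cm [-0.2  -0.08 -0.35] rot [-0.002  0.007 -0.005] F [0.3 0.3 0.5] w 91.40892802526756
[]
```

View pics/w2.png

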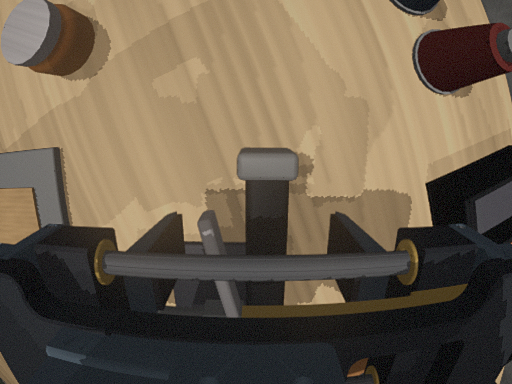

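```bash
python3 -m creep '-0.15 0 -0.3 0 0 0 -1;0 0 0 0 0 0 0;0 0 0 0 0 0 0;0 0 0 0 0 0 0;0 0 0 0 0 0 0;0 0 0 0 0 0 0' 14;python3 -m creep '0 0 0 0 0 0 1;0 0 0 0 0 0 1;0 0 0 0 0 0 1;0 0 0 0 0 0 1;0 0 0 0 0 0 1;0 0 0 0 0 0 1' 14
```

```text
time_s: 5.88
ee_pos: [657.0, 183.9, 59.7]
ee_rot: [-179.7, -0.3, -21.2]
force: [0.3, -0.4, 0.4]
gripper_width: 60.6
time_s: 6.38
ee_pos: [658.6, 184.2, 59.3]
ee_rot: [-179.6, -0.5, -21.3]
force: [-0.2, 1.1, 0.6]
gripper_width: 33.7
```

```bash
python3 -m creep '0 0 0 0 0 0 1;0 0 0 0 0 0 1;0 0 0 0 0 0 1;0 0 0 0 0 0 1' 14;python3 -c "
from h import *
grab('wrist','w3.png')";python3 -m creep '0 0 0 0 0 0 -1;0 0 0 0 0 0 -1;0 0 0 0 0 0 -1;0 0 0 0 0 0 -1;0 0 0 0 0 0 -1;0 0 0 0 0 0 -1;0 0 0 0 0 0 -1;0 0 0 0 0 0 -1;0 0 0 0 0 0 -1' 14;python3 -c "
from h import *
grab('wrist','w4.png');cv2.imwrite('pics/w34.png',np.hstack([cv2.imread('pics/w3.png'),cv2.imread('pics/w4.png')])[::1,::1][100:350][:, :][:, ::2])"
```

```text
time_s: 6.72
ee_pos: [658.6, 184.2, 59.3]
ee_rot: [-179.6, -0.5, -21.3]
force: [0.8, 1.3, -0.2]
gripper_width: 33.8
time_s: 7.52
ee_pos: [658.9, 183.2, 59.6]
ee_rot: [-179.7, -0.6, -21.2]
force: [0.6, -0.6, 0.4]
gripper_width: 89.8
```

View pics/w34.png

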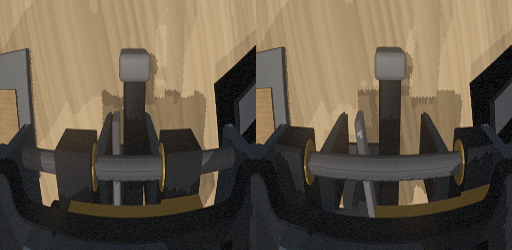

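```bash
python3 -m creep '0 0 3 0 0 0 -1;0 0 4 0 0 0 -1;0 0 4 0 0 0 -1;0 0 4 0 0 0 -1;0 -1 0 0 0 0 -1;-0.8 -4 0 0 0 0 -1;-0.8 -4 0 0 0 0 -1;-0.8 -4 0 0 0 0 -1;-0.8 -4 0 0 0 0 -1;-0.8 -4 0 0 0 0 -1;-0.8 -4 0 0 0 -0.05 -1;-0.8 -4 0 0 0 -0.05 -1'; python3 go.py 578 -245 190 -27
```

```text
time_s: 8.57
ee_pos: [600.7, -107.4, 215.7]
ee_rot: [-179.5, -1.0, -26.2]
force: [0.7, -0.7, -0.2]
gripper_width: 91.0
t 8.5667 pos [ 600.7 -107.4  215.7] [-179.5   -1.   -26.2] d cm [ -2.27 -13.76  -2.57] rot [-0.     0.02  -0.013] F [ 0.7 -0.7 -0.2] w 91.04585107082913
```

```bash
python3 -m creep '-0.8 -3.5 0 0 0.02 -0.01 -1;-0.5 -3.5 -0.5 0 0 0 -1;-0.4 -3 -0.5 0 0 0 -1;0 -1 -0.5 0 0 0 -1;0 0 0 0 0 0 -1;0 0 0 0 0 0 -1'; python3 go.py 578 -245 190 -27; python3 - <<'E'
from h import *
d=grab('wrist','w5.png')
for q in ['oblong_die','square_die','round_die']:
  for r in models.mark_of('wrist',q): print(q,r,atz(d,r['at'],0,True).round(1))
E
```

```text
time_s: 9.07
ee_pos: [579.8, -231.3, 200.4]
ee_rot: [179.9, -0.2, -27.5]
force: [0.6, 0.4, -0.4]
gripper_width: 91.1
t 9.0667 pos [ 579.8 -231.3  200.4] [179.9  -0.2 -27.5] d cm [-0.18 -1.37 -1.04] rot [0.003 0.002 0.009] F [ 0.6  0.4 -0.4] w 91.13721204182748
oblong_die {'at': [264.4, 182.1], 'confidence': 0.71} [ 586.5 -242.4    0. ]
square_die {'at': [154.4, 224.0], 'confidence': 0.83} [ 426.  -224.4    0. ]
round_die {'at': [252.3, 277.6], 'confidence': 0.68} [ 508.3 -358.3    0. ]
```

View pics/w5.png

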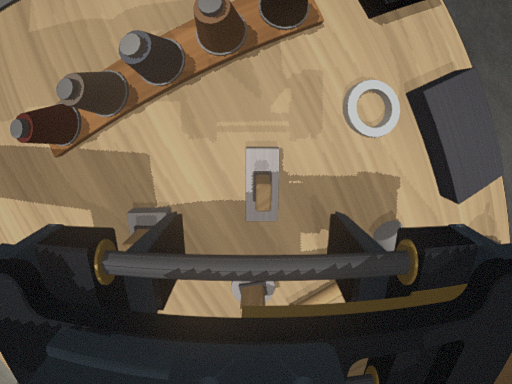

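```bash
python3 - <<'E'
from h import *
im=cv2.imread('pics/w5.png')[135:235,210:310];cv2.imwrite('pics/w5z.png',cv2.resize(im,None,fx=6,fy=6,interpolation=cv2.INTER_CUBIC))
d=grab('wrist')
P=[atz(d,p,24,True)[:2] for p in [(247,148),(279,148),(279,220),(247,220)]]
print(np.round(P,1),np.mean(P,0));a=P[0]+P[1]-P[2]-P[3];print(np.degrees(np.arctan2(a[1],a[0])),np.linalg.norm(a)/2)
E
```

```text
[[ 589.4 -190.3]
 [ 622.6 -207.4]
 [ 583.3 -287. ]
 [ 548.2 -268.8]] [ 585.88394118 -238.37427736]
63.01841947161856 88.67536086316262
```

View pics/w5z.png

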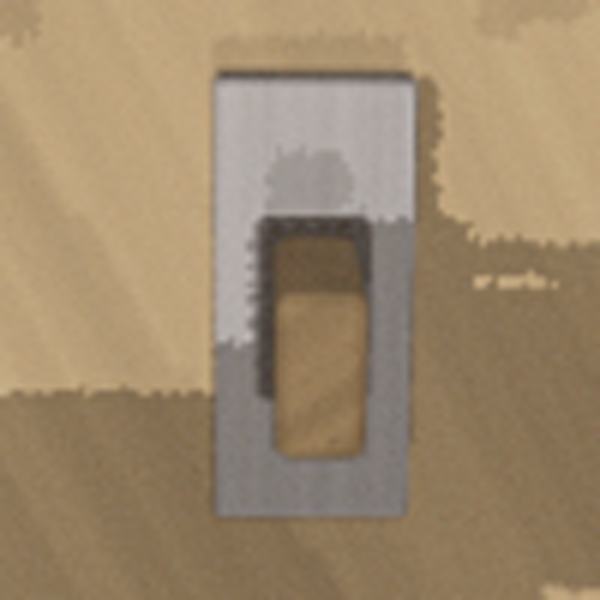

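```bash
python3 - <<'E'
from h import *
d=grab('wrist')
f=lambda L,z:np.array([atz(d,(u/6+210-.4,v/6+135-.4),z,True)[:2] for u,v in L])
for L,z in [([(215,78),(412,78),(408,516),(217,516)],24),([(275,293),(365,293),(365,458),(275,458)],80)]:
    P=f(L,z);a=P[0]+P[1]-P[2]-P[3];print(P.mean(0).round(1),np.degrees(np.arctan2(a[1],a[0])).round(1),np.linalg.norm(a)/2,np.linalg.norm(P[0]+P[3]-P[1]-P[2])/2)
E
python3 go.py 585 -239 120 -27
```

```text
[ 584.5 -237.9] 62.8 89.95132486430062 38.858647325301874
[ 584.4 -237.8] 63.1 28.870450586874195 15.204638345661165
t 9.3667 pos [ 580.4 -229.9  201. ] [179.9  -0.2 -27.3] d cm [ 0.46 -0.91 -8.1 ] rot [0.004 0.003 0.006] F [-0.6  0.4  0.4] w 91.33319336890195
```

```bash
python3 -m creep '0.4 -0.8 -3 0.004 0.003 0.006 -1;0 0 -4 0 0 0 -1;0 0 -3 0 0 0 -1;0 0 0 0 0 0 -1;0 0 0 0 0 0 -1'; python3 go.py 584.5 -238 43 -27
```

```text
time_s: 9.78
ee_pos: [588.4, -234.1, 103.1]
ee_rot: [-179.9, -0.6, -26.6]
force: [-0.1, 0.1, 0.7]
gripper_width: 91.2
t 9.7833 pos [ 588.4 -234.1  103.1] [-179.9   -0.6  -26.6] d cm [-0.39 -0.39 -6.01] rot [ 0.003  0.01  -0.007] F [-0.1  0.1  0.7] w 91.20765601570281
```

```bash
python3 -m creep '-0.4 -0.4 -2 0.003 0.01 -0.007 -1;0 0 -2 0 0 0 -1;0 0 -1.5 0 0 0 -1;0 0 0 0 0 0 -1;0 0 0 0 0 0 -1'; python3 go.py 584.5 -238 43 -27; python3 -c "
from h import *
grab('wrist','w6.png')"
```

```text
time_s: 10.2
ee_pos: [591.1, -238.1, 57.1]
ee_rot: [-179.9, -0.9, -26.8]
force: [-0.5, 0.1, -0.3]
gripper_width: 91.2
t 10.2 pos [ 591.1 -238.1   57.1] [-179.9   -0.9  -26.8] d cm [-0.66  0.01 -1.41] rot [ 0.006  0.014 -0.004] F [-0.5  0.1 -0.3] w 91.21705615302379
```

View pics/w6.png

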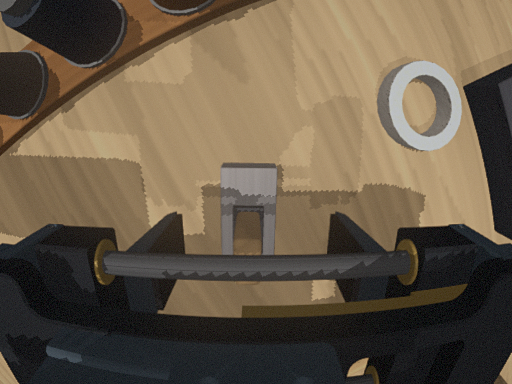

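```bash
python3 -m creep '-0.6 0 -0.8 0.006 0.014 -0.004 -1;0 0 -0.6 0 0 0 -1;0 0 0 0 0 0 -1;0 0 0 0 0 0 -1'; python3 go.py 584.5 -238 43 -27
```

```text
time_s: 10.58
ee_pos: [587.6, -238.9, 47.6]
ee_rot: [-180.0, -0.5, -27.0]
force: [0.4, 0.3, -0.5]
gripper_width: 91.3
t 10.5833 pos [ 587.6 -238.9   47.6] [-180.    -0.5  -27. ] d cm [-0.31  0.09 -0.46] rot [0.003 0.008 0.   ] F [ 0.4  0.3 -0.5] w 91.32392464873618
```

```bash
python3 -m creep '-0.3 0.1 -0.5 0.003 0.008 0 -1;0 0 0 0 0 0 -1;0 0 0 0 0 0 -1'; python3 go.py 584.5 -238 43 -27;  python3 -m creep '0 0 0 0 0 0 1;0 0 0 0 0 0 1;0 0 0 0 0 0 1;0 0 0 0 0 0 1;0 0 0 0 0 0 1;0 0 0 0 0 0 1;0 0 0 0 0 0 1;0 0 0 0 0 0 1;0 0 0 0 0 0 1;0 0 0 0 0 0 1;0 0 0 0 0 0 1;0 0 0 0 0 0 1' 35; python3 go.py 584.5 -238 43 -27
```

```text
time_s: 10.83
ee_pos: [584.6, -238.1, 42.9]
ee_rot: [180.0, -0.0, -27.0]
force: [-0.6, -0.8, -0.4]
gripper_width: 91.0
t 10.8333 pos [ 584.6 -238.1   42.9] [180.  -0. -27.] d cm [-0.01  0.01  0.01] rot [ 0. -0.  0.] F [-0.6 -0.8 -0.4] w 91.01528111484905
time_s: 11.83
ee_pos: [584.9, -238.2, 43.0]
ee_rot: [180.0, -0.0, -27.0]
force: [-0.2, -0.7, 0.3]
gripper_width: 15.7
t 11.8333 pos [ 584.9 -238.2   43. ] [180.  -0. -27.] d cm [-0.04  0.02  0.  ] rot [0.    0.    0.001] F [-0.2 -0.7  0.3] w 15.739736803042577
```

```bash
python3 -m creep '0 0 1 0 0 0 1;0 0 2 0 0 0 1;0 0 3 0 0 0 1;0 0 3 0 0 0 1;0 0 3 0 0 0 1;0 0 3 0 0 0 1;0 0 3 0 0 0 1;0 0 2 0 0 0 1;0 0 0 0 0 0 1' 35; python3 go.py 500 -50 235 -27;  python3 -c "
from h import *
grab('wrist','w7.png')"
```

```text
time_s: 12.58
ee_pos: [575.7, -234.2, 246.9]
ee_rot: [179.9, 1.2, -27.0]
force: [0.6, -0.9, -3.9]
gripper_width: 15.9
t 12.5833 pos [ 575.7 -234.2  246.9] [179.9   1.2 -27. ] d cm [-7.57 18.42 -1.19] rot [-0.009 -0.02   0.001] F [ 0.6 -0.9 -3.9] w 15.878134661250009
```

View pics/w7.png

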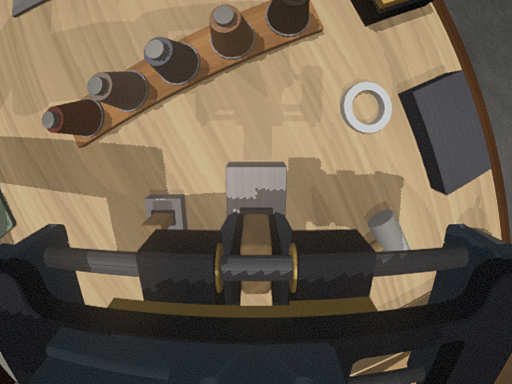

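```bash
python3 -m creep '-0.6 1.5 0 -0.009 -0.02 0 1;-1 2.5 0 0 0 0.03 1;-1.2 3.3 0 0 0 0.08 1;-1.2 3.5 0 0 0 0.1 1;-1.2 3.5 0 0 0 0.1 1;-1.2 3.5 0 0 0 0.1 1;-1.2 3.5 0 0 0 0.1 1;-1.2 3.5 0 0 0 0.1 1;-1.2 3.5 0 0 0 0.1 1' 35; python3 go.py 405 275 150 68.7
```

```text
time_s: 13.38
ee_pos: [459.7, 53.2, 222.9]
ee_rot: [180.0, 2.0, 14.8]
force: [-0.3, 0.3, -3.5]
gripper_width: 15.7
t 13.3833 pos [459.7  53.2 222.9] [180.    2.   14.8] d cm [-5.47 22.18 -7.29] rot [ 0.025 -0.026  0.941] F [-0.3  0.3 -3.5] w 15.732617525805368
```

```bash
python3 -m creep '-0.6 2.8 0 0.025 -0.026 0.11 1;-0.6 2.8 0 0 0 0.11 1;-0.6 2.8 0 0 0 0.11 1;-0.6 2.8 0 0 0 0.11 1;-0.6 2.8 0 0 0 0.11 1;-0.6 2.8 0 0 0 0.1 1;-0.6 1.8 0 0 0 0.1 1;-0.5 0.5 0 0 0 0.08 1;0 0 0 0 0 0 1;0 0 0 0 0 0 1' 35; python3 go.py 405 275 150 68.7;python3 - <<'E'
from h import *
d=grab('wrist','w8.png');t=grab('top','t8.png');s=grab('scene','s8.png')
for n in ['wrist','scene','top']:
  for q in ['blank','pad']:
    for r in models.mark_of(n,q)[:2]: print(n,q,r)
t=t['img'][160:260,115:215];cv2.imwrite('pics/t8z.png',cv2.resize(t[:,:,::-1],None,fx=6,fy=6,interpolation=cv2.INTER_CUBIC))
E
```

```text
time_s: 14.22
ee_pos: [390.1, 254.3, 201.0]
ee_rot: [-177.9, 2.2, 65.4]
force: [0.1, 0.5, -3.4]
gripper_width: 15.8
t 14.2167 pos [390.1 254.3 201. ] [-177.9    2.2   65.4] d cm [ 1.49  2.07 -5.1 ] rot [ 0.021 -0.049  0.058] F [ 0.1  0.5 -3.4] w 15.799914115458252
wrist blank {'at': [278.8, 192.5], 'confidence': 0.79}
wrist pad {'at': [281.5, 191.5], 'confidence': 0.63}
scene blank {'at': [309.3, 180.8], 'confidence': 0.77}
scene pad {'at': [310.9, 188.9], 'confidence': 0.68}
top blank {'at': [163.2, 207.3], 'confidence': 0.84}
top blank {'at': [332.5, 204.7], 'confidence': 0.3}
top pad {'at': [166.7, 212.3], 'confidence': 0.62}
```

View pics/w8.png

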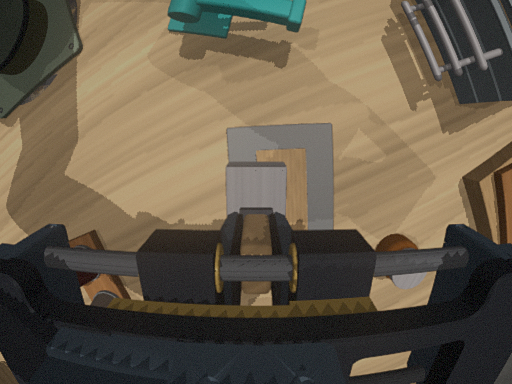

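```bash
python3 -c "
import cv2
t=cv2.imread('pics/top0.png')[160:260,115:215];cv2.imwrite('pics/t0z.png',cv2.resize(t,None,fx=6,fy=6,interpolation=cv2.INTER_CUBIC))
t=cv2.imread('pics/scene0.png')[155:215,275:345];cv2.imwrite('pics/s0z.png',cv2.resize(t,None,fx=8,fy=8,interpolation=cv2.INTER_CUBIC))"
```

```text
(no output)
```

View pics/t0z.png

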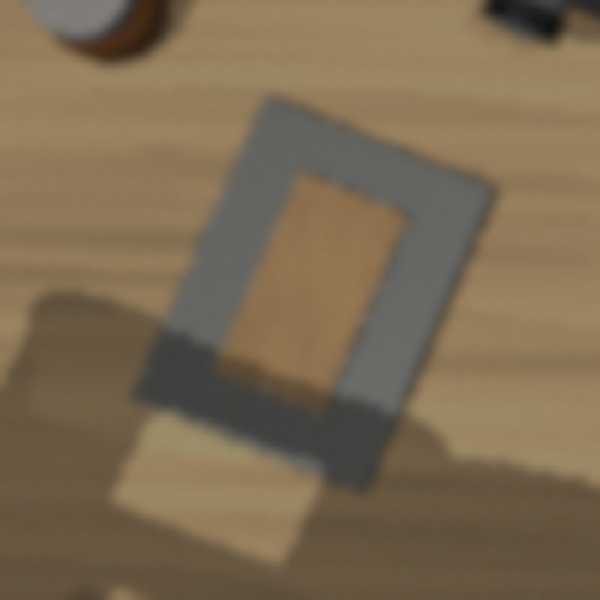

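View pics/s0z.png

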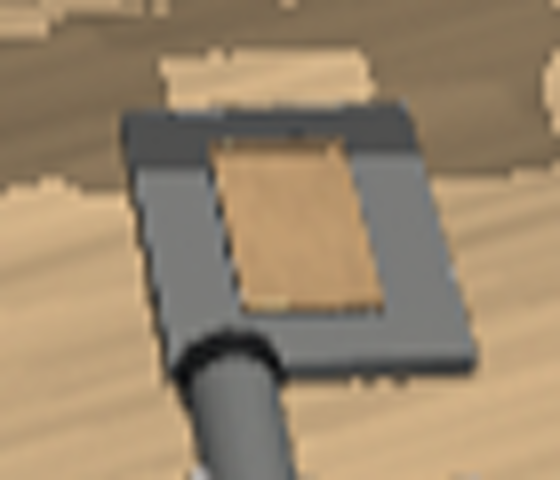

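```bash
cat > padfit.py <<'E'
from h import *
from scipy.optimize import least_squares
t=grab('top');s=grab('scene');w=grab('wrist')
T=lambda u,v:(u/6+115-.42,v/6+160-.42); S=lambda u,v:(u/8+275-.44,v/8+155-.44)
def W(p,q):
    x,y,a=p;return np.array([np.cos(a)*q[0]-np.sin(a)*q[1]+x,np.sin(a)*q[0]+np.cos(a)*q[1]+y,q[2]])
PT=[((85,65,12),T(270,97)),((85,-65,12),T(497,188)),((-85,-65,12),T(365,490)),((-85,65,12),T(137,400)),
 ((55,30,16),T(300,173)),((55,-30,16),T(410,210)),((-55,-30,16),T(322,412)),((-55,30,16),T(218,370))]
PS=[((-85,-65,12),S(123,108)),((-85,65,12),S(405,103)),((85,65,12),S(478,355)),((-55,-30,16),S(212,145)),((-55,30,16),S(345,145)),((55,30,16),S(382,303)),((55,-30,16),S(242,308))]
ft=lambda p:np.concatenate([proj(t,W(p,q))-u for q,u in PT])
fs=lambda p:np.concatenate([proj(s,W(p,q))-u for q,u in PS])
for n,f in [('top',ft),('scene',fs),('both',lambda p:np.r_[ft(p),fs(p)])]:
    r=least_squares(f,[405,275,-.37],loss='soft_l1');print(n,r.x[:2].round(1),np.degrees(r.x[2]).round(2),np.abs(f(r.x)).max().round(2),np.sqrt(np.mean(f(r.x)**2)))
    g=r.x
for n,u,z in [('padA',(227,128),12),('padB',(333,123),12),('blA',(256,149),16),('blB',(307,148),16)]:
    p=atz(w,u,z,True);a=-g[2];print(n,p.round(1),'in pad',W((0,0,a),(p[0]-g[0],p[1]-g[1],0)).round(1))
E
python3 padfit.py
```

```text
top [410.6 269.3] -20.73 0.92 0.48470647694590147
scene [413.2 270.9] -21.8 0.73 0.3423813655132941
both [411.6 270.1] -21.12 1.28 0.5619735656699402
padA [311.7 246.1  12. ] in pad [-84.5 -58.4   0. ]
padB [358.5 367.3  12. ] in pad [-84.5  71.5   0. ]
blA [349.8 267.7  16. ] in pad [-56.7 -24.5   0. ]
blB [373.7 324.6  16. ] in pad [-55.   37.1   0. ]
```

```bash
python3 go.py 413 274 120 68.8; python3 -m creep '1 0.8 -1.5 0.021 -0.049 0.058 1;0.8 0.8 -1.5 0 0 0 1;0 0 -1.5 0 0 0 1;0 0 -1.5 0 0 0 1;0 0 0 0 0 0 1;0 0 0 0 0 0 1' 35;python3 go.py 413 274 105 68.8
```

```text
t 14.8167 pos [391.4 254.6 202.9] [-178.     2.    65.4] d cm [ 2.16  1.94 -8.29] rot [ 0.019 -0.046  0.06 ] F [ 0.9 -0.1 -4.4] w 15.9179623696684
time_s: 15.32
ee_pos: [411.1, 271.5, 142.6]
ee_rot: [179.6, -0.4, 68.8]
force: [-0.6, -0.1, -3.9]
gripper_width: 15.5
t 15.3167 pos [411.1 271.5 142.6] [179.6  -0.4  68.8] d cm [ 0.19  0.25 -3.76] rot [-0.005  0.009  0.   ] F [-0.6 -0.1 -3.9] w 15.504052173304695
```

```bash
python3 -m creep '0.2 0.2 -1 -0.005 0.009 0 1;0 0 -1 0 0 0 1;0 0 0 0 0 0 1;0 0 0 0 0 0 1' 35;python3 go.py 413 274 70 68.8;python3 - <<'E'
from h import *
d=grab('wrist','w9.png');print(np.array(d['view']).round(4).tolist())
im=d['img'][90:260,190:360];cv2.imwrite('pics/w9z.png',cv2.resize(im[:,:,::-1],None,fx=3.5,fy=3.5,interpolation=cv2.INTER_CUBIC))
E
```

```text
time_s: 15.65
ee_pos: [414.7, 274.5, 123.0]
ee_rot: [179.9, -0.1, 68.8]
force: [-0.2, 0.7, -2.9]
gripper_width: 16.1
t 15.65 pos [414.7 274.5 123. ] [ 1.799e+02 -1.000e-01  6.880e+01] d cm [-0.17 -0.05 -5.3 ] rot [-0.002  0.002  0.   ] F [-0.2  0.7 -2.9] w 16.1441489081021
[[0.3614, 0.9324, 0.0017, -407.0228], [0.9008, -0.3496, 0.2576, -282.5521], [0.2408, -0.0915, -0.9662, 226.5181], [0.0, 0.0, 0.0, 1.0]]
```

View pics/w9z.png

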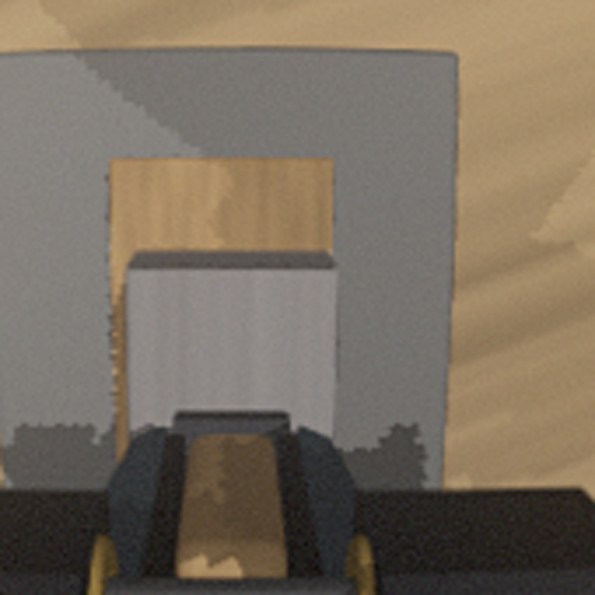

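```bash
cat > meas.py <<'E'
import sys,json
from h import *
# args: f ox oy diebottom  then A B (die top-far corners) C D (blank far corners)
f,ox,oy,zb=map(float,sys.argv[1:5]);P=json.loads(sys.argv[5])
w=grab('wrist');c=lambda p,z:atz(w,(p[0]/f+ox-.5+.5/f,p[1]/f+oy-.5+.5/f),z,True)[:2]
A,B=c(P[0],zb+24),c(P[1],zb+24);C,D=c(P[2],16),c(P[3],16)
for n,a,b,h in [('die',A,B,45),('blank',C,D,55)]:
    v=(b-a);L=np.linalg.norm(v);v/=L;m=(a+b)/2;n2=np.array([v[1],-v[0]])
    print(n,'len',L.round(1),'yaw',np.degrees(np.arctan2(v[1],v[0])).round(1),'mid',m.round(1),'centre',(m+h*n2).round(1))
E
python3 meas.py 3.5 190 90 80 '[[128,267],[336,267],[110,158],[333,158]]'
```

```text
die len 38.2 yaw 68.8 mid [374.8 290.9] centre [416.8 274.7]
blank len 59.1 yaw 68.7 mid [359.5 294.1] centre [410.7 274.1]
```

```bash
python3 -m creep '-0.5 -0.1 -1 -0.002 0.002 0 1;0 0 -1.3 0 0 0 1;0 0 -1 0 0 0 1;0 0 0 0 0 0 1;0 0 0 0 0 0 1' 35;python3 go.py 410 274 70 68.8;python3 - <<'E'
from h import *
d=grab('wrist','w10.png')
im=d['img'][90:260,190:360];cv2.imwrite('pics/w10z.png',cv2.resize(im[:,:,::-1],None,fx=3.5,fy=3.5,interpolation=cv2.INTER_CUBIC))
E
```

```text
time_s: 16.17
ee_pos: [408.7, 273.4, 89.2]
ee_rot: [179.9, -0.1, 68.8]
force: [0.5, 0.1, -3.2]
gripper_width: 15.8
t 16.1667 pos [408.7 273.4  89.2] [ 1.799e+02 -1.000e-01  6.880e+01] d cm [ 0.13  0.06 -1.92] rot [-0.001  0.002  0.001] F [ 0.5  0.1 -3.2] w 15.796905020514757
```

View pics/w10z.png

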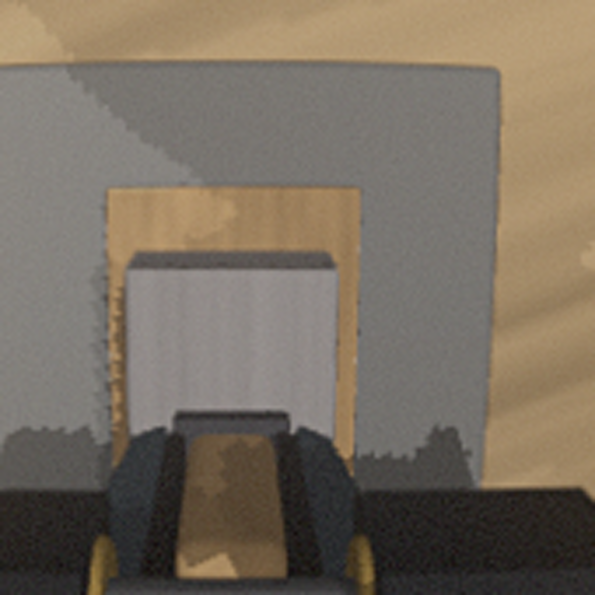

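```bash
python3 meas.py 3.5 190 90 46 '[[127,267],[336,267],[106,187],[360,187]]'
```

```text
die len 38.4 yaw 68.8 mid [368.9 289.8] centre [410.9 273.5]
blank len 59.4 yaw 68.8 mid [359.3 294. ] centre [410.6 274.1]
```

```bash
python3 -m creep '0 0.05 -0.8 0 0 0 1;0 0 -0.5 0 0 0 1;0 0 0 0 0 0 1;0 0 0 0 0 0 1;0 0 0 0 0 0 1' 35;python3 go.py 409 273.5 70 68.8;python3 - <<'E'
from h import *
d=grab('wrist','w11.png')
im=d['img'][90:260,190:360];cv2.imwrite('pics/w11z.png',cv2.resize(im[:,:,::-1],None,fx=3.5,fy=3.5,interpolation=cv2.INTER_CUBIC))
E
```

```text
time_s: 16.68
ee_pos: [409.9, 274.8, 76.8]
ee_rot: [179.8, -0.3, 68.8]
force: [-0.2, -0.4, -4.5]
gripper_width: 15.8
t 16.6833 pos [409.9 274.8  76.8] [179.8  -0.3  68.8] d cm [-0.09 -0.13 -0.68] rot [-0.003  0.005  0.001] F [-0.2 -0.4 -4.5] w 15.796817312462585
```

```bash
python3 -m creep '-0.1 -0.1 -0.6 -0.003 0.005 0 1;0 0 0 0 0 0 1;0 0 0 0 0 0 1;0 0 0 0 0 0 1;0 0 0 0 0 0 1' 35;python3 go.py 409 273.5 70 68.8;python3 - <<'E'
from h import *
d=grab('wrist','w12.png')
im=d['img'][90:260,190:360];cv2.imwrite('pics/w12z.png',cv2.resize(im[:,:,::-1],None,fx=3.5,fy=3.5,interpolation=cv2.INTER_CUBIC))
d=grab('scene','s12.png');im=d['img'][130:230,260:380];cv2.imwrite('pics/s12z.png',cv2.resize(im[:,:,::-1],None,fx=6,fy=6,interpolation=cv2.INTER_CUBIC))
E
```

```text
time_s: 17.15
ee_pos: [409.3, 273.8, 70.5]
ee_rot: [180.0, -0.0, 68.8]
force: [-0.4, -0.4, -3.5]
gripper_width: 15.9
t 17.15 pos [409.3 273.8  70.5] [180.   -0.   68.8] d cm [-0.03 -0.03 -0.05] rot [-0.     0.001  0.001] F [-0.4 -0.4 -3.5] w 15.899345563367188
```

View pics/w12z.png

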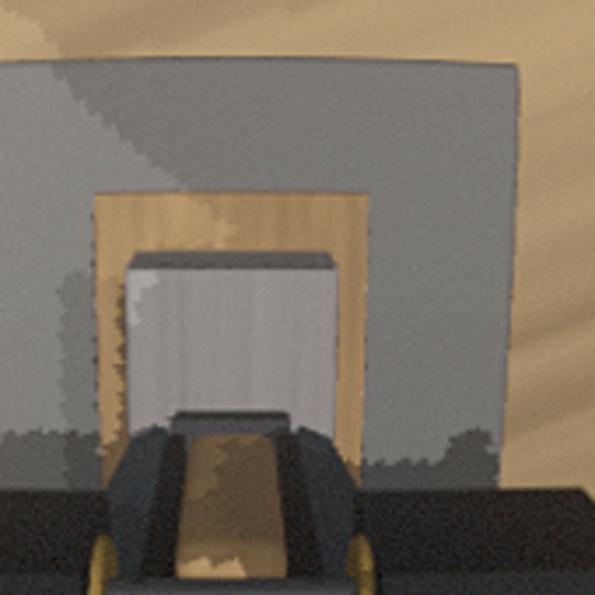

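View pics/s12z.png

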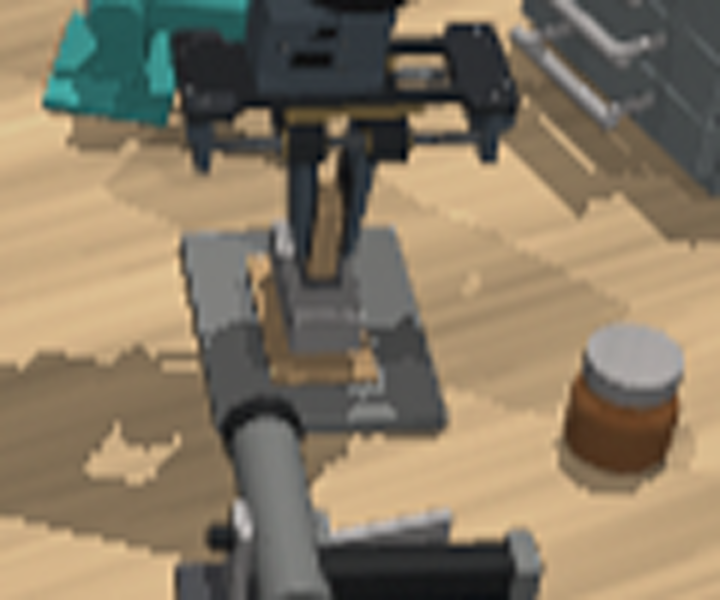

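```bash
python3 meas.py 3.5 190 90 27.5 '[[127,267],[336,267],[94,193],[369,193]]'; python3 - <<'E'
from h import *
d=grab('scene')
# expected projections: die near bottom corners given die centre, and blank near corners
def W(c,q,a=np.radians(-21.2)):
    return [np.cos(a)*q[0]-np.sin(a)*q[1]+c[0],np.sin(a)*q[0]+np.cos(a)*q[1]+c[1],q[2]]
z=lambda p:((proj(d,p)-[260,130]+.5)*6-.5).round(0)
for c in [(409.3,273.8),(411.2,273.2)]:
    print('die',c,[z(W(c,q)) for q in [(45,-20,27.5),(45,20,27.5),(45,-20,51.5),(45,20,51.5)]])
for c in [(411.6,270.1),(410.6,274.1)]:
    print('blank',c,[z(W(c,q)) for q in [(55,-30,16),(55,30,16)]])
E
```

```text
die len 38.4 yaw 68.8 mid [369.6 290.4] centre [411.6 274.1]
blank len 59.5 yaw 68.8 mid [359.6 294.3] centre [410.9 274.4]
die (409.3, 273.8) [array([291., 349.]), array([361., 347.]), array([295., 317.]), array([366., 314.])]
die (411.2, 273.2) [array([292., 351.]), array([362., 349.]), array([296., 319.]), array([367., 317.])]
blank (411.6, 270.1) [array([270., 381.]), array([376., 377.])]
blank (410.6, 274.1) [array([275., 378.]), array([381., 374.])]
```

```bash
python3 -m creep '0 0 0 0 0 0 1;0 0 0 0 0 0 1;0 0 0 0 0 0 1' 35; python3 -c "
from h import *
s=monitor.state();print(s['time_s'],s['ee_pos'],s['ee_rot'],s['qvel'].round(2),s['force'],s['gripper_width']);print(job.job_done())"
```

```text
time_s: 17.6
ee_pos: [409.4, 273.9, 70.8]
ee_rot: [179.9, -0.1, 68.8]
force: [-0.2, -0.5, -4.0]
gripper_width: 15.9
17.6 [409.36090969 273.9234876   70.79811865] [ 1.79945411e+02 -7.00911910e-02  6.87543515e+01] [-0.   -0.09 -0.07 -0.14 -0.03 -0.04] [-0.17197453 -0.52715289 -3.95696379] 15.905155780906407
the job is handed in; nothing more can be done
None
```

I squeezed the grey gun's trigger in and let it go, then carried the oblong die over the thread cones. I handed the job in at 17.6 s, still holding the die over the blank.

- **Trigger:** the gripper closed to 33.7 mm, which matches the 34 mm fully-in width. The wrist and scene pictures afterwards show the trigger back out. I did not check in the pictures that the light came on.
- **Carry:** by the measured tool height and where I gripped the handle, the die's underside was about 180 mm or more above the table over the rack. No force reading suggested a bump.
- **Final hold:** the die is about 11 to 12 mm above the blank. The arm is still and the tool is within 0.1° of level. The grip reads 15.9 mm on the handle, with about 4 N of weight on the wrist.
- **Centring:** the last wrist picture puts the die's centre within 1 mm of the blank's, with both at the same angle.
- **Disagreement:** the top and scene cameras placed the blank's centre up to about 4 mm from the wrist camera's estimate. That is still inside the 9 mm tolerance.

I did not re-measure the other dies, jar, tape, mallet or loose cone at the end.

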